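Take a surface reading on the slanted warming plate

TASK

Pull the surface probe out of its clip-in holster and hold its sprung foot against the middle of the ring mark (not the square one) on the slanted warming plate, with the probe square to the plate and pressed lightly, so that the foot is pushed about half way in and never hard against its stop. Leave the other things on the table where they stand. Finish while still holding the probe there: do not let go or put it down.

Things in the scene. Friction and masses are not known exactly. Their poses are not given: they have to be found in the camera images.
- probe: Surface probe, 136 mm long, 0.16 kg, upright in the holster. Origin: centre of the foot's underside when fully out; z up along the stem. Steel foot disc 16 mm across, rod, steel barrel 22 mm across (20 to 70 mm up), black box handle (70 to 136 mm up), 34 mm along x, 24 mm along y: grip across y. Its turn about the stem does not matter
- probe_handle (a point): Centre of the probe's handle, on the stem axis, 103 mm above the underside of the foot (fully out) and 33 mm below the handle's top
- foot (a joint): How far the probe's sprung foot is pushed into the barrel: 0 = fully out, 0.012 m = hard against its stop. The spring pushes back with 1 N at the start of its travel and 5.5 N at the end (0.375 N per mm)
- foot_tip (a point): Centre of the underside of the probe's foot (moves with the foot)
- holster: Steel block, fixed, 56 x 56 x 80 mm, upright round bore 24 mm, on a flat 100 mm flange. Origin at the centre of its underside, z up. Two spring balls inside snap into a groove of the probe's barrel: pulling the probe straight up takes 8 to 15 N over the first 5 mm; it is free of the bore once raised 70 mm
- holster_mouth (a point): Centre of the holster's bore at its top face, 80 mm above the table
- warmer: Slanted warming shelf, fixed, 400 mm wide (its y), 270 mm deep, with its low edge towards the robot; origin on the table under the plate's centre, z up
- plate: The warmer's bare aluminium plate, 270 x 400 mm. Origin at the middle of its top face, 80 mm above the table. Its z is the normal of the top face: it leans 0.26 rad (15 degrees) towards the low edge; its x runs up the slope, its y across. Rims 10 mm high or less on the low edge and the two sides only; rigid
- ring_mark_mid (a point): Centre of the ring mark etched on the plate's top face, dark outline, 38 mm outside and 30 mm inside diameter; on the plate's middle line, to the left or the right (its own axes are level: take the slope from the plate)
- square_mark_mid (a point): Centre of the square mark etched on the plate, 34 mm wide outline; not for this job
- steamer: Bystander: lidded bamboo steamer, 170 mm across, 80 mm high; origin under its centre
- sauce: Bystander: amber sauce bottle, 56 mm across, 140 mm high; origin under its centre
- dish: Bystander: small white bowl, 90 mm across, 30 mm high; origin under its centre
- mill: Bystander: dark wooden pepper mill, 52 mm across, 125 mm high; origin under its centre
- spice: Bystander: clear spice jar with steel lid, 52 mm across, 70 mm high; origin under its centre

How it is judged (in metres and radians):
On the way:
1. the probe is pulled clear of the holster, in the gripper (z of probe in the frame of holster above 0.08 m and contact force between the fingers and probe above 1 N and contact force between probe and holster below 0.1 N), for 0.1 s.
At the end, for the whole second after the job is handed in: The gripper still holds the probe at rest, its foot within 9 mm of the ring mark's centre, its stem within 0.12 rad of the plate's normal, handle up; the foot is pressed in 2 to 10.5 mm of its 12 mm, with 1 to 7 N on the plate; the arm does not lean on the warmer (distance between foot_tip and ring_mark_mid below 0.009 m and angle between the z axis of probe and the z axis of plate, either way round below 0.12 rad and angle between probe's own z axis and vertical below 0.6 rad and value of joint foot between 0.002 and 0.0105 m and contact force between probe and warmer between 1 and 7 N and contact force between the fingers and probe above 1 N and contact force between the arm and warmer below 0.5 N and linear speed of probe below 0.02 m/s); the arm keeps its last pose, push and grip.
It fails at once if the probe is rammed against the plate (over 15 N) (contact force between probe and warmer above 15 N).
It fails at once if a bystander is moved by more than 30 mm (distance of any of steamer, sauce, dish, mill, spice from where it was at the start of the episode above 0.03 m).
It also fails if it takes over 38 s, if anything falls off the work surface, if the arm or the gripper's body presses on something with over 40 N, if the wrist force passes 120 N, or if a joint passes its speed limit or range.

ROBOT

A 6-joint arm with a two-finger parallel gripper is mounted at the origin on the work surface. World frame = base frame: x ahead of the robot, y to its left, z up, the work surface at z = 0. Lengths are in m, angles in degrees, forces in N, time in s.
With the tool pointing down it reaches from about 0.35 to 0.8 m from the base axis. Payload 7.3 kg.
Tool frame: the origin (TCP) lies midway between the tips of the shut fingers; the grasp point (between the pads) lies 19 mm behind it; z points along the fingers, y is the line along which they close (so a half turn about z gives the same grasp; the last joint's range is limited). The gripper opens to 85 mm and grips with 20 to 120 N. Pads are 22 mm wide; open, the fingers measure 114 mm over their backs; the gripper's body (76 mm by 85 mm) begins 54 mm behind the grasp point. The pads swing forward as they close: fully open they stand 13 mm farther back than shut.
Start: joints at [56.608, 19.595, 87.324, -0, 73.075, -8.365], TCP at [0.222, 0.476, 0.231] pointing down, gripper open.
Joint ranges: [-145.02, 145.02], [-44.19, 115.74], [2.07, 154.8], [-57.11, 237.11], [16.16, 152.29], [-177.93, 177.93]. Speed limits (degrees/s): [147.25, 147.25, 180, 180, 180, 180].

INTERFACE

Orientations are given as a 3x3 rotation matrix whose columns are the frame's x, y, z axes.
In Python, from rig import bot gives the robot as it stands.
- The arm moves only by the shell command python3 -m handwheel 'ROWS' [FORCE]. ROWS is JSON, one flat list of numbers, 7 for each row, row after row: the shift along the tool's x, y, z in cm, then the turn, a rotation vector about the tool's x, y, z in degrees, then the finger opening in cm, from 0 to 8.54. A call has exactly 10 rows; each row is the pose to reach, as a shift and turn from the pose commanded when the call began, along the tool's axes at that moment; what a row does not reach only later rows make up. A row lasts 1/10 s, in which the tool goes at most 50 mm and 8.59 degrees, less where a joint would pass 70% of its speed; a pose out of reach is approached as far as the arm can. A call with a gripper value outside its range is refused whole. The fingers move at their own pace and stop on an object; FORCE is the grip in N (left out, the last holds). Time passes only in rows, so rows that repeat a pose let the fingers close, or fill a call up. It gives the time, the measured TCP pose, the force, the opening and the grip force at its end, in the units of the state.
- bot.observe(): the state, without advancing time (a new reading comes with each control period).
- bot.read_camera(name): name is "scene" or "top" or "wrist"; returns the picture (400x640x3 uint8, red, green, blue); there is no depth.
- bot.camera_params(name): a dict with "fx", "fy", "cx", "cy" (pixels), "origin" and "orientation" of the camera in the world. Camera axes: x right, y up, looking along -z (the intrinsics and any distortion apply to the point x, -y, -z); pixel columns grow to the right and rows downward; lengths in m; the calibration is good to about 2 mm. The wrist camera is an equidistant fisheye: a pixel r from the principal point sees the ray r / f radians off the axis. A picture is of the moment at which its call begins: read the wrist's pose just before it. camera_params takes no time and is no camera call; for the wrist camera it gives the pose at the moment of the call.
- bot.sign_off(): hands the job in; it is judged then, once.
The state is a dict: "clock": time; "joint_positions": joint angles; "dq": joint speeds; "joint_torque": joint torques, N m; "tcp_pos": TCP position; "tcp_rot": TCP orientation; "wrist_force": force on the tool from outside, world axes, zero at the start; "torque": the same for the moment, N m; "finger_gap": finger opening in m; "grasp_force": force on a finger pad.
Only numpy, scipy, OpenCV 4.12 (cv2) and the standard library are available. Lean on these libraries where they do the work, as an engineer would, in place of code of your own. Each camera call takes 0.05 s, during which the arm holds its last target. There are 200 camera calls.

## Working session

There is one attempt and no reset: what is moved stays moved. The work goes in short steps, Python scripts to look and compute and a shell command to move; the robot and the scene stay as the last step left them, time stands still between calls to the robot, and variables do not carry over. Pictures are saved under pics/ and viewed, at most 10 in all, crops included, and the job is handed in when it is done.

```bash
mkdir -p pics
python3 - <<'E'
from rig import bot
import cv2,numpy as np
for n in("scene","top"):
    im=bot.read_camera(n); cv2.imwrite(f"pics/{n}0.png",im[:,:,::-1])
    p=bot.camera_params(n); print(n,{k:np.round(v,4).tolist() if not isinstance(v,str) else v for k,v in p.items()})
s=bot.observe(); print(s["clock"],s["tcp_pos"],s["tcp_rot"])
E
```

```text
scene {'fx': 473.7057, 'fy': 473.7057, 'cx': 311.6122, 'cy': 200.5914, 'origin': [1.5312, 0.0265, 0.8619], 'orientation': [[-0.1391, -0.605, 0.784], [0.9903, -0.0847, 0.1103], [-0.0004, 0.7917, 0.6109]]}
top {'fx': 384.8266, 'fy': 384.8266, 'cx': 317.7095, 'cy': 198.6227, 'origin': [0.4523, -0.1269, 1.0171], 'orientation': [[-0.0189, 0.995, -0.0977], [-0.9995, -0.0214, -0.0242], [-0.0261, 0.0972, 0.9949]]}
0.1 [0.22188612 0.4754215  0.23067718] [[-9.06119495e-01  4.23021159e-01 -7.48907378e-04]
 [ 4.23021787e-01  9.06118715e-01 -1.20094497e-03]
 [ 1.70573857e-04 -1.40500379e-03 -9.99998998e-01]]
```

View pics/scene0.png

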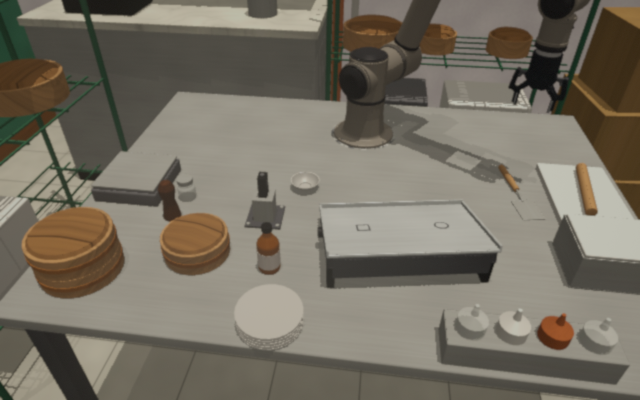

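View pics/top0.png

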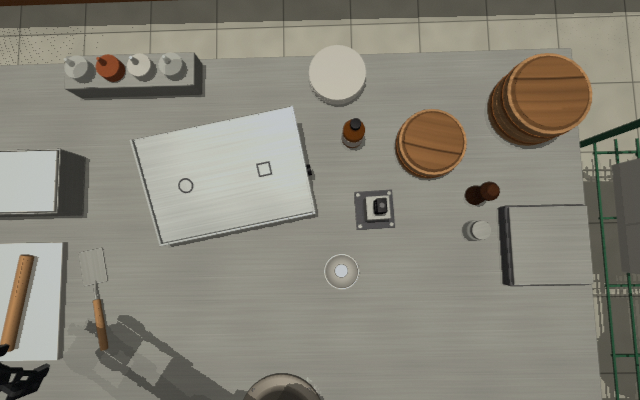

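```bash
cat > h.py <<'E'
from rig import bot
import cv2,numpy as np
def ray(p,u,v):
    x=(u-p["cx"])/p["fx"]; y=(v-p["cy"])/p["fy"]
    if p.get("fish"):
        r=np.hypot(x,y); k=np.tan(r)/r if r>0 else 1; x*=k; y*=k
    d=np.array(p["orientation"])@np.array([x,-y,-1]); return np.array(p["origin"]),d
def onz(p,u,v,z):
    o,d=ray(p,u,v); return o+d*(z-o[2])/d[2]
E
python3 - <<'E'
from h import *
T=cv2.imread("pics/top0.png");S=cv2.imread("pics/scene0.png")
pt,ps=bot.camera_params("top"),bot.camera_params("scene")
def blobs(I,x0,y0,x1,y1,lo,hi,amin):
    g=cv2.cvtColor(I,cv2.COLOR_BGR2GRAY)[y0:y1,x0:x1]
    m=((g>=lo)&(g<hi)).astype(np.uint8)
    c,_=cv2.findContours(m,cv2.RETR_EXTERNAL,cv2.CHAIN_APPROX_NONE)
    for k in c:
        if cv2.contourArea(k)>amin:
            k=k+[x0,y0]; yield k,cv2.minAreaRect(k.astype(np.float32))
for n,I,p,b in(("ringT",T,pt,(172,172,200,198)),("sqT",T,pt,(250,156,278,182)),("ringS",S,ps,(428,216,456,235)),("sqS",S,ps,(350,219,376,236))):
    print(n)
    for k,r in blobs(I,*b,0,130,30): print(np.round(r[0],1),np.round(r[1],1),onz(p,*r[0],.08).round(4))
print("handleT")
for k,r in blobs(T,362,192,394,222,0,50,20): print(r,onz(pt,*r[0],.146).round(4))
print("handleS")
for k,r in blobs(S,250,168,276,202,0,60,20): print(r,cv2.boundingRect(k),onz(ps,*r[0],.113).round(4))
print("flange corners")
for q in((355,191),(394,190),(395,228),(357,229)): print(onz(pt,*q,.004).round(4))
print("plate corners")
h=.135*np.sin(.26)
for q,z in(((133,140),.08+h),((293,107),.08+h),((315,213),.08-h),((161,243),.08-h)): print(onz(pt,*q,z).round(4))
cr=np.hstack([cv2.resize(T[185:235,345:405],None,fx=6,fy=6),cv2.resize(S[165:235,240:300],(360,420))[:300]])
cv2.imwrite("pics/crop.png",cr)
E
```

```text
ringT
[185. 185.] [14. 14.] [0.5853 0.2241 0.08  ]
sqT
[263.8 168.7] [13.8 13.3] [0.6216 0.0279 0.08  ]
ringS
sqS
handleT
((380.0, 206.5), (15.0, 12.0), 90.0) [ 0.5169 -0.2463  0.146 ]
handleS
((262.4416198730469, 184.68272399902344), (22.94154930114746, 8.478398323059082), 85.91438293457031) (258, 173, 10, 24) [ 0.5188 -0.2503  0.113 ]
flange corners
[ 0.5699 -0.2013  0.004 ]
[ 0.5703 -0.3041  0.004 ]
[ 0.4703 -0.3028  0.004 ]
[ 0.4696 -0.2037  0.004 ]
plate corners
[0.6932 0.34   0.1147]
[ 0.7647 -0.0495  0.1147]
[ 0.5113 -0.0958  0.0453]
[0.4431 0.2964 0.0453]
```

View pics/crop.png

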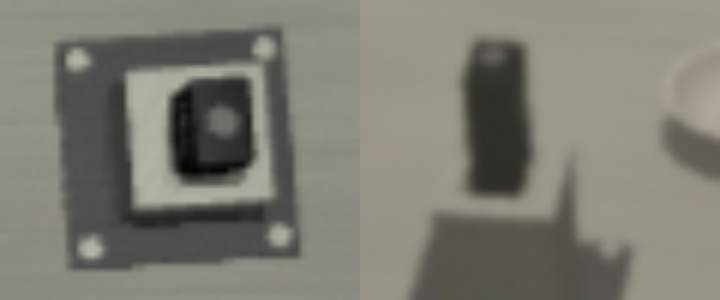

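The ring is at top (185,185), and the handle's top dot is at top (382,205). I take the probe axis as (0.520, -0.252), with its long side roughly along world x.

```bash
python3 -m handwheel '[-4,-3.5,-0.3,0,0,-3,8.5, -8,-7,-0.6,0,0,-6,8.5, -12,-11,-1,0,0,-9,8.5, -16,-14.8,-1.2,0,0,-12,8.5, -20,-18.5,-1.4,0,0,-15,8.5, -24,-22.2,-1.6,0,0,-18,8.5, -28,-25.8,-1.8,0,0,-21,8.5, -31.5,-29,-2,0,0,-23,8.5, -35,-32.3,-2,0,0,-25,8.5, -38,-35,-2,0,0,-25,8.5]' 40
cat > g.py <<'E'
from h import *
import sys
# usage: target tcp xyz, tool z axis; prints shift cm / rotvec deg in tool axes
from scipy.spatial.transform import Rotation as Ro
def go(t,Rt=None):
    s=bot.observe(); R=np.array(s["tcp_rot"])
    print("t",s["clock"],"tcp",np.round(s["tcp_pos"],4),"shift cm",(100*R.T@(np.array(t)-s["tcp_pos"])).round(2),
     "rot",None if Rt is None else np.degrees(Ro.from_matrix(R.T@Rt).as_rotvec()).round(2),"F",np.round(s["wrist_force"],2),"gap",s["finger_gap"],"grip",s["grasp_force"])
E
python3 -c "
from g import *
go([.52,-.2525,.25],np.diag([-1.,1,-1]))"
```

```text
clock: 1.1
tcp_pos: [0.4119, 0.0116, 0.2513]
tcp_rot: [[-1.0, -0.0, 0.0], [-0.0, 1.0, 0.0], [-0.0, 0.0, -1.0]]
wrist_force: [1.2, 0.6, 0.4]
finger_gap: 0.0853
grasp_force: 0.0
t 1.1 tcp [0.4119 0.0116 0.2513] shift cm [-10.8  -26.42   0.13] rot [0.01 0.02 0.01] F [1.19 0.63 0.45] gap 0.08529261412778949 grip 0.0
```

```bash
python3 -m handwheel '[-1.8,-4.4,0.1,0,0,0,8.5, -3.6,-8.8,0.1,0,0,0,8.5, -5.4,-13.2,0.1,0,0,0,8.5, -7.2,-17.6,0.1,0,0,0,8.5, -9,-22,0.1,0,0,0,8.5, -10.2,-25,0.1,0,0,0,8.5, -10.8,-26.4,0.1,0,0,0,8.5, -10.8,-26.4,0.1,0,0,0,8.5, -10.8,-26.4,0.1,0,0,0,8.5, -10.8,-26.4,0.1,0,0,0,8.5]'
python3 - <<'E'
from h import *
p=bot.camera_params("wrist"); im=bot.read_camera("wrist"); p["fish"]=1
cv2.imwrite("pics/w1.png",im[:,:,::-1]); import pickle; pickle.dump(p,open("pw1.pkl","wb"))
print({k:np.round(v,3).tolist() for k,v in p.items() if not isinstance(v,str)})
E
```

```text
clock: 2.1
tcp_pos: [0.5193, -0.2492, 0.2502]
tcp_rot: [[-1.0, -0.0, -0.0], [-0.0, 1.0, 0.001], [0.0, 0.001, -1.0]]
wrist_force: [-0.5, 0.3, 0.0]
finger_gap: 0.0848
grasp_force: 0.0
{'fx': 309.707, 'fy': 309.707, 'cx': 324.688, 'cy': 199.937, 'origin': [0.45, -0.249, 0.392], 'orientation': [[-0.0, -0.96, -0.281], [1.0, -0.0, -0.001], [0.001, -0.281, 0.96]], 'fish': 1}
```

View pics/w1.png

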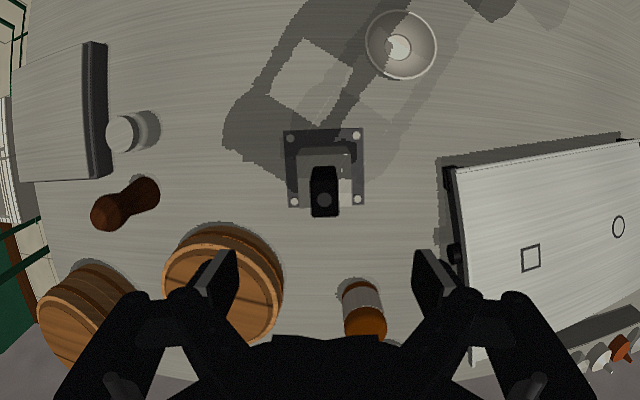

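The handle's top dot is at (325,200), with flange bolts around it. The handle's long side is aligned with the tool's x within a few degrees. The ring is at (618,227).

Run:
```python
from g import *
import pickle; p=pickle.load(open("pw1.pkl","rb"))
print("dot",onz(p,325,200,.146).round(4))
b=[onz(p,*q,.008) for q in((292,136),(356,134),(358,198),(294,201))]; print("bolts",np.mean(b,0).round(4),np.round(b,3).tolist())
for q in((618,227),(531,258)): print(onz(p,*q,.08).round(4))
go([.52,-.2515,.099],np.diag([-1.,1,-1]))
```

```text
dot [ 0.522  -0.2482  0.146 ]
bolts [ 0.5202 -0.2479  0.008 ] [[0.48, -0.289, 0.008], [0.477, -0.21, 0.008], [0.56, -0.205, 0.008], [0.564, -0.288, 0.008]]
[0.5867 0.224  0.08  ]
[0.6228 0.0296 0.08  ]
t 2.15 tcp [ 0.5194 -0.2492  0.2504] shift cm [-0.06 -0.23 15.14] rot [ 0.02 -0.    0.04] F [0.39 0.46 0.85] gap 0.08476212521309856 grip 0.0
```

```bash
python3 -m handwheel '[-0.1,-0.1,2.5,0,0,-2,8.5, -0.15,-0.1,5,0,0,-2,8.5, -0.15,-0.1,7.5,0,0,-2,8.5, -0.15,-0.1,10,0,0,-2,8.5, -0.15,-0.1,12,0,0,-2,8.5, -0.15,-0.1,13.5,0,0,-2,8.5, -0.15,-0.1,14.6,0,0,-2,8.5, -0.15,-0.1,15.1,0,0,-2,8.5, -0.15,-0.1,15.1,0,0,-2,8.5, -0.15,-0.1,15.1,0,0,-2,8.5]'
python3 -m handwheel '[0,0,0,0,0,0,4.5, 0,0,0,0,0,0,3.6, 0,0,0,0,0,0,3, 0,0,0,0,0,0,2.6, 0,0,0,0,0,0,2, 0,0,0,0,0,0,1.5, 0,0,0,0,0,0,1.5, 0,0,0,0,0,0,1.5, 0,0,0,0,0,0,1.5, 0,0,0,0,0,0,1.5]' 70
```

```text
clock: 3.15
tcp_pos: [0.5216, -0.2515, 0.1]
tcp_rot: [[-0.999, -0.035, 0.001], [-0.035, 0.999, -0.001], [-0.001, -0.001, -1.0]]
wrist_force: [-0.1, 0.4, 0.8]
finger_gap: 0.0847
grasp_force: 0.0
clock: 4.15
tcp_pos: [0.5212, -0.2511, 0.0994]
tcp_rot: [[-0.999, -0.034, 0.0], [-0.034, 0.999, 0.0], [-0.0, 0.0, -1.0]]
wrist_force: [-0.2, 3.3, 5.3]
finger_gap: 0.0233
grasp_force: 68.4
```

```bash
python3 -m handwheel '[0,0,-0.2,0,0,0,1.5, 0,0,-0.5,0,0,0,1.5, 0,0,-1,0,0,0,1.5, 0,0,-2,0,0,0,1.5, 0,0,-3.5,0,0,0,1.5, 0,0,-5.5,0,0,0,1.5, 0,0,-8,0,0,0,1.5, 0,0,-11,0,0,0,1.5, 0,0,-14,0,0,0,1.5, 0,0,-14,0,0,0,1.5]'
python3 - <<'E'
from g import *
xu=np.array([np.cos(np.radians(10.3)),np.sin(np.radians(10.3)),0]);n=xu*-np.sin(np.radians(15))+[0,0,np.cos(np.radians(15))]
y=np.cross(n,xu); y/=np.linalg.norm(y); Rt=np.column_stack([-np.cross(y,n),y,-n]); print(np.linalg.det(Rt),n)
go(np.array([.586,.224,.08])+n*(.089+.06),Rt)
im=bot.read_camera("scene"); cv2.imwrite("pics/s2.png",cv2.resize(im[130:270,200:360,::-1],None,fx=4,fy=4))
E
```

```text
clock: 5.15
tcp_pos: [0.5229, -0.253, 0.2454]
tcp_rot: [[-0.999, -0.034, 0.009], [-0.034, 0.999, -0.007], [-0.009, -0.007, -1.0]]
wrist_force: [0.1, 0.3, -1.4]
finger_gap: 0.0234
grasp_force: 71.3
1.0000000000000002 [-0.25464819 -0.04627742  0.96592583]
t 5.15 tcp [ 0.5229 -0.253   0.2454] shift cm [-4.11 46.91  1.86] rot [ -1.52 -14.51  -8.22] F [ 0.1   0.31 -1.4 ] gap 0.023440658748154333 grip 71.29238605499268
```

View pics/s2.png

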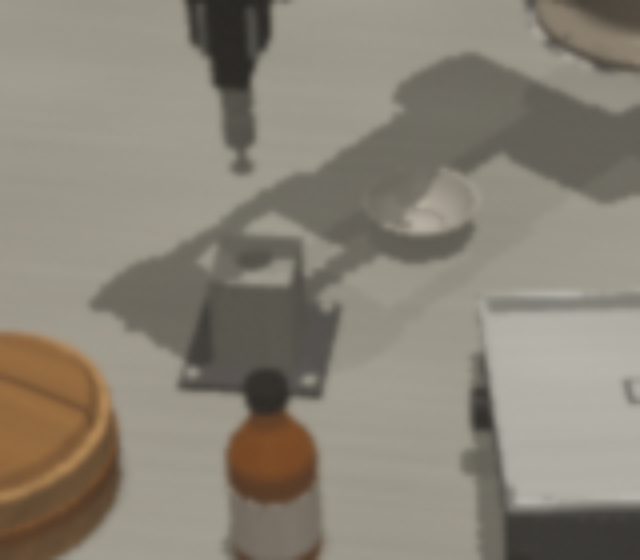

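The probe is clear of the holster and straight in the gripper, with its foot at (240,160) in the crop. Next I move to a hover above the ring while tilting.

```bash
python3 -m handwheel '[-0.2,2.5,0,0,-0.8,-0.5,1.5, -0.6,6.5,0,-0.1,-2,-1,1.5, -1,11,0.2,-0.3,-4,-2,1.5, -1.5,16,0.4,-0.5,-6,-3,1.5, -2,21,0.6,-0.7,-8,-4,1.5, -2.5,26,0.8,-0.9,-10,-5,1.5, -3,31,1,-1.1,-11.5,-6,1.5, -3.4,35,1.2,-1.3,-13,-7,1.5, -3.7,39,1.4,-1.4,-14,-8,1.5, -3.9,42,1.5,-1.5,-14.5,-8.2,1.5]'
cat >> g.py <<'E'
xu=np.array([np.cos(np.radians(10.3)),np.sin(np.radians(10.3)),0]);n=xu*-np.sin(np.radians(15))+[0,0,np.cos(np.radians(15))]
y=np.cross(n,xu); y/=np.linalg.norm(y); Rt=np.column_stack([-np.cross(y,n),y,-n])
E
python3 -c "
from g import *
go(np.array([.586,.224,.08])+n*(.089+.04),Rt)"
```

```text
clock: 6.2
tcp_pos: [0.5443, 0.1718, 0.223]
tcp_rot: [[-0.953, -0.18, 0.244], [-0.173, 0.984, 0.052], [-0.25, 0.008, -0.968]]
wrist_force: [-0.3, -1.0, -1.4]
finger_gap: 0.0235
grasp_force: 71.0
t 6.2 tcp [0.5443 0.1718 0.223 ] shift cm [-1.18  4.38  2.24] rot [ 0.46 -0.54 -0.03] F [-0.3  -0.95 -1.42] gap 0.023504985767484166 grip 70.98468661308289
```

```bash
python3 -m handwheel '[-0.4,1.5,0.6,0,0,0,1.5, -0.7,2.8,1.2,0,0,0,1.5, -1,3.7,1.6,0,0,0,1.5, -1.1,4.2,1.8,0,0,0,1.5, -1.1,4.2,1.8,0,0,0,1.5, -1.1,4.2,1.8,0,0,0,1.5, -1.1,4.2,1.8,0,0,0,1.5, -1.1,4.2,1.8,0,0,0,1.5, -1.1,4.2,1.8,0,0,0,1.5, -1.1,4.2,1.8,0,0,0,1.5]'
python3 - <<'E'
from g import *
go(np.array([.586,.224,.08])+n*(.089+.04),Rt)
ims={}
for c in("scene","top","wrist"):
    ims[c]=bot.read_camera(c); cv2.imwrite(f"pics/{c}3.png",ims[c][:,:,::-1])
def cr(c,x,y,w,h,f): return cv2.resize(ims[c][y:y+h,x:x+w,::-1],(w*f,h*f),interpolation=cv2.INTER_CUBIC)
a=cr("scene",395,150,100,100,4)   # 400x400
b=cr("top",140,140,100,100,4)
cv2.imwrite("pics/c3.png",np.hstack([a,b]))
E
```

```text
clock: 7.2
tcp_pos: [0.5531, 0.2137, 0.21]
tcp_rot: [[-0.953, -0.178, 0.246], [-0.17, 0.984, 0.052], [-0.252, 0.008, -0.968]]
wrist_force: [-1.2, -0.8, -2.2]
finger_gap: 0.0233
grasp_force: 70.9
t 7.2 tcp [0.5531 0.2137 0.21  ] shift cm [0.06 0.42 0.55] rot [ 0.43 -0.43 -0.16] F [-1.18 -0.78 -2.22] gap 0.023337227396874834 grip 70.93318462371826
```

View pics/c3.png

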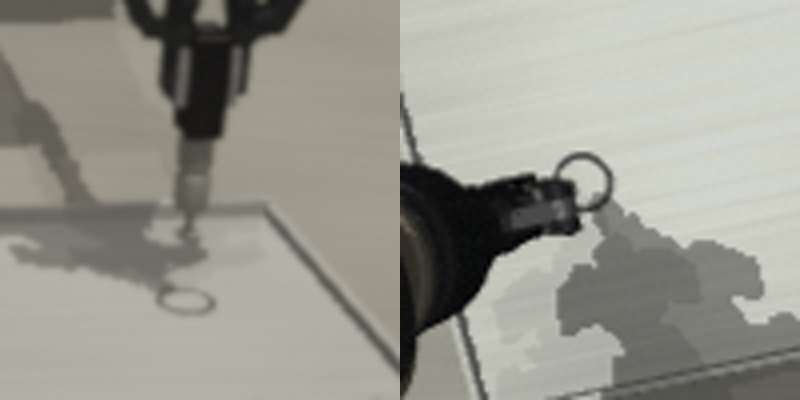

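View pics/wrist3.png

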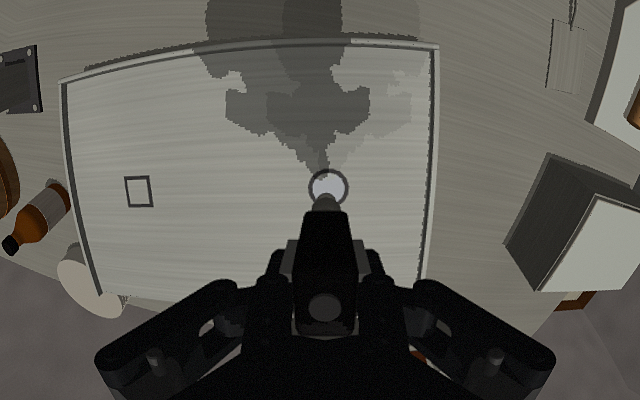

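Run:
```python
from g import *
pw=bot.camera_params("wrist"); pw["fish"]=1; ps=bot.camera_params("scene"); pt=bot.camera_params("top")
s=bot.observe(); R=np.array(s["tcp_rot"]);t=np.array(s["tcp_pos"])
def proj(p,X):
    c=np.array(p["orientation"]).T@(X-np.array(p["origin"])); x,y=c[0]/-c[2],-c[1]/-c[2]
    if p.get("fish"): r=np.hypot(x,y); k=np.arctan(r)/r; x*=k;y*=k
    return np.round([p["cx"]+p["fx"]*x,p["cy"]+p["fy"]*y],1)
print("ring wrist",onz(pw,328,188,.08).round(4),"scene",onz(ps,441.5,225,.08).round(4),"top",onz(pt,140+182.5/4,140+181/4,.08).round(4))
f=t+R[:,2]*.089; print("foot",f.round(4),"scene px",proj(ps,f),"wrist px",proj(pw,f), "height over plate",np.dot(f-[.586,.224,.08],n))
print("square wrist",onz(pw,138.5,191.5,.08).round(4))
go(np.array([.586,.224,.08])+n*(.089+.015),Rt)
```

```text
ring wrist [0.5853 0.2242 0.08  ] scene [0.5824 0.2251 0.08  ] top [0.5846 0.2226 0.08  ]
foot [0.575  0.2185 0.1238] scene px [441.5 209.5] wrist px [324.2 202.5] height over plate 0.04536093975731808
square wrist [0.622  0.0302 0.08  ]
t 7.35 tcp [0.5531 0.2138 0.2099] shift cm [0.03 0.39 3.04] rot [ 0.43 -0.43 -0.14] F [ 0.43 -0.49 -1.38] gap 0.023304520857882205 grip 70.93287348747253
```

```bash
python3 -m handwheel '[0.05,0.2,0.5,0.4,-0.4,0,1.5, 0.1,0.4,1,0.4,-0.4,0,1.5, 0.1,0.4,1.6,0.4,-0.4,0,1.5, 0.1,0.4,2.2,0.4,-0.4,0,1.5, 0.1,0.4,2.8,0.4,-0.4,0,1.5, 0.1,0.4,3.3,0.4,-0.4,0,1.5, 0.1,0.4,3.6,0.4,-0.4,0,1.5, 0.1,0.4,3.7,0.4,-0.4,0,1.5, 0.1,0.4,3.7,0.4,-0.4,0,1.5, 0.1,0.4,3.7,0.4,-0.4,0,1.5]'
cat > f.py <<'E'
from g import *
go(np.array([.585,.224,.08])+n*.083,Rt)
F=[];
for i in range(6):
    bot.read_camera("top"); s=bot.observe(); F.append(np.array(s["wrist_force"])@n)
print("Fn",np.round(F,2),np.mean(F)); f=np.array(s["tcp_pos"])+np.array(s["tcp_rot"])[:,2]*.089-[.585,.224,.08]
print("gap to plate mm",1000*f@n,"lateral",(1000*(f-n*(f@n))).round(1))
E
python3 f.py
```

```text
clock: 8.35
tcp_pos: [0.5606, 0.2196, 0.1741]
tcp_rot: [[-0.951, -0.177, 0.254], [-0.17, 0.984, 0.047], [-0.259, 0.001, -0.966]]
wrist_force: [-0.1, 0.2, -2.1]
finger_gap: 0.0234
grasp_force: 71.0
t 8.35 tcp [0.5606 0.2196 0.1741] shift cm [ 0.04 -0.01  1.43] rot [ 0.03 -0.01 -0.14] F [-0.09  0.17 -2.12] gap 0.023369879724475545 grip 71.00401997566223
Fn [-2.65 -2.32 -1.99 -2.06 -2.47 -3.05] -2.4231024125856244
gap to plate mm 8.259926310811764 lateral [0.2 0.2 0.1]
```

```bash
python3 -m handwheel '[0,0,0.2,0,0,0,1.5, 0,0,0.4,0,0,0,1.5, 0,0,0.6,0,0,0,1.5, 0,0,0.7,0,0,0,1.5, 0,0,0.8,0,0,0,1.5, 0,0,0.9,0,0,0,1.5, 0,0,1,0,0,0,1.5, 0,0,1.1,0,0,0,1.5, 0,0,1.1,0,0,0,1.5, 0,0,1.1,0,0,0,1.5]'; python3 f.py
```

```text
clock: 9.65
tcp_pos: [0.5632, 0.2201, 0.1632]
tcp_rot: [[-0.951, -0.177, 0.254], [-0.17, 0.984, 0.047], [-0.258, 0.001, -0.966]]
wrist_force: [-1.9, -0.4, 0.7]
finger_gap: 0.0232
grasp_force: 71.3
t 9.65 tcp [0.5632 0.2201 0.1632] shift cm [ 0.01 -0.01  0.31] rot [ 0.03 -0.05 -0.14] F [-1.91 -0.41  0.71] gap 0.02315814574475207 grip 71.25298261642456
Fn [0.92 0.41 0.51 0.76 0.84 1.39] 0.8045195249834615
gap to plate mm -2.7872707444281484 lateral [0.3 0.2 0.1]
```

The force rose 3.2 N, which means about 6 mm of travel, while the geometry alone gives about 3 mm. Pressing 1 mm more keeps both estimates well inside the window.

```bash
python3 -m handwheel '[0,0,0.05,0,0,0,1.5, 0,0,0.1,0,0,0,1.5, 0,0,0.1,0,0,0,1.5, 0,0,0.1,0,0,0,1.5, 0,0,0.1,0,0,0,1.5, 0,0,0.1,0,0,0,1.5, 0,0,0.1,0,0,0,1.5, 0,0,0.1,0,0,0,1.5, 0,0,0.1,0,0,0,1.5, 0,0,0.1,0,0,0,1.5]'; python3 f.py
python3 - <<'E'
from h import *
a=cv2.resize(bot.read_camera("scene")[160:240,395:495,::-1],(500,400),interpolation=cv2.INTER_CUBIC)
b=cv2.resize(bot.read_camera("wrist")[160:260,290:365,::-1],(300,400),interpolation=cv2.INTER_CUBIC)
cv2.imwrite("pics/c4.png",np.hstack([a,b]))
E
```

```text
clock: 10.95
tcp_pos: [0.5636, 0.2202, 0.1623]
tcp_rot: [[-0.951, -0.177, 0.254], [-0.17, 0.984, 0.047], [-0.258, 0.001, -0.966]]
wrist_force: [-0.5, 0.3, 0.8]
finger_gap: 0.0232
grasp_force: 71.3
t 10.95 tcp [0.5636 0.2202 0.1623] shift cm [ 0.03 -0.01  0.22] rot [ 0.03 -0.03 -0.14] F [-0.49  0.29  0.83] gap 0.023218768625385782 grip 71.28331303596497
Fn [1.12 1.29 1.18 0.69 0.88 0.74] 0.9831391736235703
gap to plate mm -3.8681754357094196 lateral [0.2 0.1 0.1]
```

View pics/c4.png

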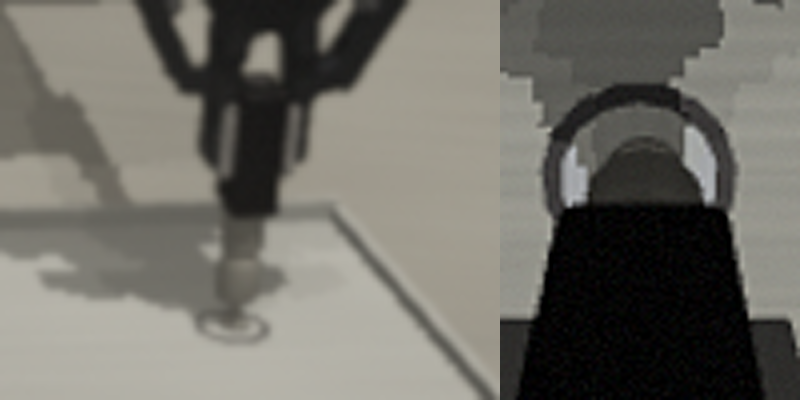

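The foot sits inside the ring in both views: foot at about (233,322) and ring centre at (233,327) in the scene crop. The push is about 3.4 N, so I'm handing in.

```bash
python3 -c "
from rig import bot
print(bot.sign_off())"
```

```text
the job is handed in; nothing more can be done
None
```

I handed the job in with the probe still gripped, square to the plate and its foot centred in the ring mark; measured push is about 3.4 N (roughly 4 to 6 mm of travel), and no result came back.

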